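# Change over the seal engraver: unload, load, dowel the hold-down plate on and start

## Robot

A 7-joint arm with a two-finger parallel gripper is mounted at the origin on a cart in front of the work surface, level with it; the furniture and walls round the work are solid. World frame = base frame: x ahead of the robot, y to its left, z up, the work surface at z = 0. Lengths are in m, angles in degrees, forces in N, time in s.
With the tool pointing down it reaches from about 0.35 to 0.9 m from the base axis. Payload 8.1 kg.
Tool frame: the origin (TCP) lies on the centre line of the jaws, within the pads' length; the fingertips stand 11 mm ahead of it and the grasp point (between the pads) lies 8 mm behind it; z points along the fingers, y is the line along which they close (so a half turn about z gives the same grasp; the last joint's range is limited). The gripper opens to 92 mm and grips with 3 to 60 N. Pads are 19 mm wide; open, the fingers measure 130 mm over their backs; the gripper's body (75 mm by 190 mm) begins 47 mm behind the grasp point.
Start: joints at [63.679, 24.895, 1.432, 90.138, -0.665, 64.973, -4.303], TCP at [0.218, -0.586, 0.238] pointing down, gripper open.
Joint ranges: [-149.89, 149.89], [-25.12, 119.58], [-72.63, 75.52], [4.76, 147.25], [-75.54, 255.54], [6.69, 114.76], [-157.13, 157.13]. Speed limits (degrees/s): [127.2, 127.2, 172.46, 172.46, 180, 180, 180].

## Interface

Orientations are given as [roll, pitch, yaw] about the fixed x, y, z axes, in that order (R = Rz(yaw) Ry(pitch) Rx(roll)).
In Python, from rig import get_obs, snapshot, camera_info, hand_in gives the robot as it stands.
- The arm moves only by the shell command python3 -m pendant 'ROWS' [FORCE]. ROWS is JSON, a list of rows, each a list of 3 entries, a list of its own where there are three numbers: the shift along the tool's x, y, z in m, then the turn about the tool's z in degrees, then the closure, from 0 (fully open) to 1 (shut). A call has 1 to 12 rows; each row is the pose to reach, as a shift and turn from the pose commanded when the call began, along the tool's axes at that moment; what a row does not reach only later rows make up. A row lasts 1/8 s, in which the tool goes at most 62.5 mm and 10.7 degrees, less where a joint would pass 70% of its speed; a pose out of reach is approached as far as the arm can. A call with a gripper value outside its range is refused whole. The fingers move at their own pace and stop on an object; FORCE is the grip in N (left out, the last holds). Time passes only in rows, so rows that repeat a pose let the fingers close. It gives the time, the measured TCP pose, the force, the opening and the grip force at its end, in the units of the state.
- get_obs(): the state, without advancing time (a new reading comes with each control period).
- snapshot(name): name is "scene" or "top"; returns the picture (480x640x3 uint8, blue, green, red); there is no depth.
- camera_info(name): a dict with "mtx" (3x3 intrinsics, pixels), "dist" ([k1, k2, p1, p2, k3] as OpenCV has them; the pictures are not rectified), "R" (3x3) and "t" (3): a world point X has camera coordinates R X + t. Camera axes: x right, y down, z forward; pixel columns grow to the right and rows downward; lengths in m; the calibration is good to about 2 mm. A picture is of the moment at which its call begins. camera_info takes no time and is no camera call.
- hand_in(): hands the job in; it is judged then, once.
The state is a dict: "clock": time; "joint_positions": joint angles; "joint_vel": joint speeds; "tau": joint torques, N m; "ee_pos": TCP position; "eef_rot": TCP orientation; "wrist_force": force on the tool from outside, world axes, zero at the start; "ft_torque": the same for the moment, N m; "width": finger opening in m; "grip_force": force on a finger pad.
Only numpy, scipy, OpenCV 4.12 (cv2) and the standard library are available. Lean on these libraries where they do the work, as an engineer would, in place of code of your own. Each camera call takes 0.05 s, during which the arm holds its last target. There are 200 camera calls.

## Task

Set the desktop engraver up for its next run: move every finished seal from the machine's nests to the zinc sorting tray, stand every fresh brass blank from the grey mat upright in a nest (any nest), fit the hold-down plate over them on both dowels so that it lies flush on the bar, and let go. Then press three keys fully down, one at a time: the small square one (home), the oblong one (touch-off) and last the big flat round one (start). Never press the domed mushroom stop key at the right end, never the start key without the plate on, and leave the other things on the bench where they are.

Things in the scene. Friction and masses are not known exactly. Their poses are not given: they have to be found in the camera images.
- engraver: Seal engraver, fixed: grey base 270 x 230 mm, 28 mm high, four keys along the front, a nest bar (56 x 216 mm) across the middle. Origin on the bench under the bar's middle; x to the machine's back, y along the bar to its left, z up. Four nests at y = -72, -34, 34, 72 mm: 26 mm wide, floor at z = 33, mouth at z = 40, chamfer 1.5 mm. The gantry (187 mm high) begins at x = 97 mm.
- dowel_left (a point): Top of the left dowel pin (engraver y = +96 mm): 8 mm diameter, stands 20 mm out of the bar, the last 6 mm tapered to 3 mm. The seated plate's underside lies on the bar, 40 mm above the bench.
- dowel_right (a point): Top of the right dowel pin (engraver y = -96 mm), alike.
- plate: Loose hold-down plate, bright metal, 56 x 216 x 8 mm, about 0.28 kg, lying flat, black bar handle up. Origin at the centre of its underside; y along its length, z up. Dowel holes of 9.6 mm at y = -96 and 96 mm, four windows of 22.6 mm at y = -72, -34, 34, 72. Handle 12 mm thick (x), 32 long (y), rising from 8 to 32 mm above the underside. The same when turned half round.
- sort_tray: Zinc sorting tray, 68 x 91 mm, fixed on a grey felt mat (100 x 230 x 3 mm) beside the machine. Origin at the centre of its underside, 3 mm above the bench, z up; y along its length away from its pouring lip. Floor 2 mm above the origin, thin walls 11 mm high; inside it is free from x = -32 to 32 and y = -26 to 44 mm.
- seal_1: Finished brass seal, like the blanks in size but with a small flower on its face, standing in the nest at engraver y = -72 mm at the start. One or two of seal_1 to seal_4 are there (absent ones read None). Origin at the centre of its underside, z up. Belongs in the sorting tray.
- seal_2: Finished brass seal, like the blanks in size but with a small flower on its face, standing in the nest at engraver y = -34 mm at the start. One or two of seal_1 to seal_4 are there (absent ones read None). Origin at the centre of its underside, z up. Belongs in the sorting tray.
- seal_3: Finished brass seal, like the blanks in size but with a small flower on its face, standing in the nest at engraver y = 34 mm at the start. One or two of seal_1 to seal_4 are there (absent ones read None). Origin at the centre of its underside, z up. Belongs in the sorting tray.
- seal_4: Finished brass seal, like the blanks in size but with a small flower on its face, standing in the nest at engraver y = 72 mm at the start. One or two of seal_1 to seal_4 are there (absent ones read None). Origin at the centre of its underside, z up. Belongs in the sorting tray.
- blank_1: Fresh blank, 50 g, standing on the grey mat at the start; three or four of blank_1 to blank_4 are there (absent: None). Flange 24 mm across and 6 mm high with a 1.7 mm chamfer below, boss 18 mm across above it, 18 mm high in all. Origin at the centre of its underside, z up. In a nest the boss stands 11 mm out of the bar.
- blank_2: Fresh blank, 50 g, standing on the grey mat at the start; three or four of blank_1 to blank_4 are there (absent: None). Flange 24 mm across and 6 mm high with a 1.7 mm chamfer below, boss 18 mm across above it, 18 mm high in all. Origin at the centre of its underside, z up. In a nest the boss stands 11 mm out of the bar.
- blank_3: Fresh blank, 50 g, standing on the grey mat at the start; three or four of blank_1 to blank_4 are there (absent: None). Flange 24 mm across and 6 mm high with a 1.7 mm chamfer below, boss 18 mm across above it, 18 mm high in all. Origin at the centre of its underside, z up. In a nest the boss stands 11 mm out of the bar.
- blank_4: Fresh blank, 50 g, standing on the grey mat at the start; three or four of blank_1 to blank_4 are there (absent: None). Flange 24 mm across and 6 mm high with a 1.7 mm chamfer below, boss 18 mm across above it, 18 mm high in all. Origin at the centre of its underside, z up. In a nest the boss stands 11 mm out of the bar.
- key_home (a joint): Travel of the small square key (home), 0 up to 0.005 m fully down; springs back when let go. All keys take 2 N to move and 4.5 N fully down, and count as pressed beyond 4 mm.
- key_home_top (a point): Centre of the top of the home key: cap 16 x 16 mm, flat, 41 mm above the bench when up, the leftmost of the four in the row along the front of the machine (80 mm in front of the bar's centre line).
- key_touch (a joint): Travel of the oblong key (touch-off), as the others.
- key_touch_top (a point): Centre of the top of the touch-off key: cap 14 x 30 mm, flat, 41 mm above the bench, second from the left.
- key_start (a joint): Travel of the big round key (start), as the others.
- key_start_top (a point): Centre of the top of the start key: round cap of 28 mm, flat, 41 mm above the bench, third from the left.
- key_stop (a joint): Travel of the mushroom-shaped stop key, as the others. Not to be pressed.
- key_stop_top (a point): Centre of the top of the stop key: grey domed head of 26 mm on a thin stem, 49 mm above the bench, the rightmost; 58 mm from the start key.
- tin_grey: Bystander: small round grey tin, 35 mm wide, 21 mm high, at the left side. Leave alone. Origin at the centre of its underside, as for the other bystanders.
- loupe: Bystander: folding loupe, 26 x 32 x 14 mm, in front of the machine on its left. Leave alone.
- tweezers: Bystander: fine tweezers, 140 mm long, 9 mm high, lying in front of the machine. Leave alone.

How it is judged:
By the outcome, as a careful person would: the job done as asked, in the order asked, and still so for the second after the job is handed in, with the robot touching nothing.
Of blank_1, blank_2, blank_3, blank_4 only 3 to 4 are there at a start; the rules pass over those that are not, and their reading is None.
Of seal_1, seal_2, seal_3, seal_4 only 1 to 2 are there at a start; the rules pass over those that are not, and their reading is None.
At some moment in a run one of blank_1, blank_2, blank_3, blank_4 may be knocked a few centimetres aside while the robot is not near it.
Once in a run the grip may slacken for a moment while it holds something.
It also fails if it takes over 210 s, if anything falls off the work surface, if the arm or the gripper's body presses on something with over 40 N, if the wrist force passes 120 N, or if a joint passes its speed limit or range.

## Working session

There is one attempt and no reset: what is moved stays moved. The work goes in short steps, Python scripts to look and compute and a shell command to move; the robot and the scene stay as the last step left them, time stands still between calls to the robot, and variables do not carry over. Pictures are saved under pics/ and viewed, at most 15 in all, crops included, and the job is handed in when it is done.

```bash
mkdir -p pics; ls; python3 - <<'E'
from rig import *
import cv2
print(get_obs())
for n in("scene","top"):
    cv2.imwrite(f"pics/{n}0.png",snapshot(n)); print(camera_info(n))
E
```

```text
pics
{'clock': 0.0, 'joint_positions': array([63.68064451, 24.93663761,  1.43060959, 90.18868554, -0.66403193,
       64.97326515, -4.30284374]), 'joint_vel': array([-0.00334978,  0.04422874, -0.0906903 ,  0.05822114,  0.04945278,
        0.0449856 ,  0.04000792]), 'tau': array([ 5.54249855e-04, -6.67858028e+01,  9.85089540e-01, -3.14466298e+01,
       -6.05250592e-02,  4.29440313e-02,  2.08971146e-04]), 'ee_pos': array([ 0.21805012, -0.58520538,  0.23694571]), 'eef_rot': array([-1.79910123e+02,  8.64311310e-03,  2.04373578e+01]), 'wrist_force': array([-0.36861798,  0.07581166,  0.56417813]), 'ft_torque': array([-0.04747661,  0.03496397,  0.00515884]), 'grip_force': 0.0, 'width': 0.09191631320850537}
{'mtx': array([[454.5366722 ,   0.        , 322.31997003],
       [  0.        , 454.5366722 , 235.28671476],
       [  0.        ,   0.        ,   1.        ]]), 'dist': array([-0.03819826,  0.        ,  0.        ,  0.        ,  0.        ]), 'R': array([[-0.45403227, -0.89080181,  0.01807845],
       [-0.57296786,  0.27637693, -0.77157218],
       [ 0.68232143, -0.36067704, -0.63588485]]), 't': array([0.13140343, 0.35236752, 0.61015257])}
{'mtx': array([[522.15236441,   0.        , 318.15696102],
       [  0.        , 522.15236441, 251.56266863],
       [  0.        ,   0.        ,   1.        ]]), 'dist': array([0.05058903, 0.        , 0.        , 0.        , 0.        ]), 'R': array([[-0.01012434, -0.99957518,  0.02733064],
       [-0.98879475,  0.00593669, -0.1491633 ],
       [ 0.14893768, -0.02853457, -0.9884348 ]]), 't': array([-0.12659588,  0.49147132,  0.94815237])}
```

View pics/top0.png

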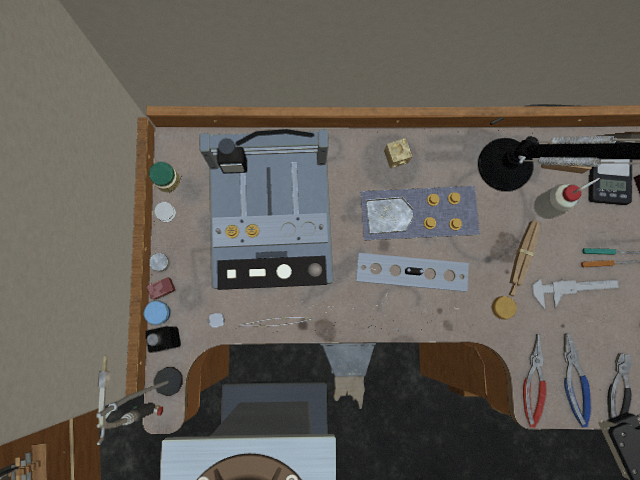

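View pics/scene0.png

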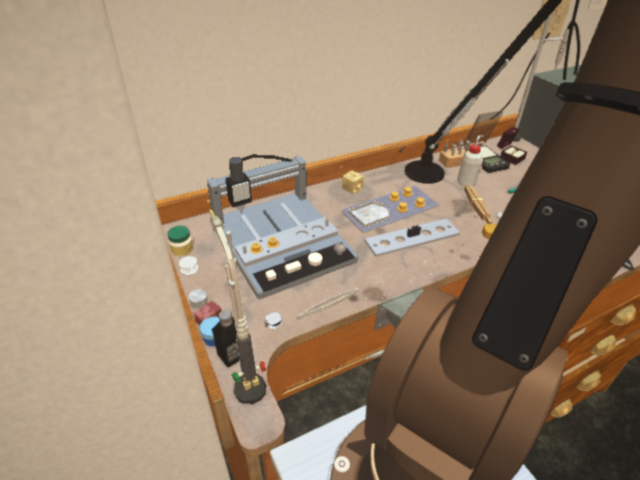

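```bash
cat > h.py <<'E'
import numpy as np, cv2
from rig import *
def ray(n,px,z):
    c=camera_info(n); u=cv2.undistortPoints(np.array([[px]],float),c['mtx'],np.array(c['dist']))[0,0]
    d=c['R'].T@np.array([u[0],u[1],1]); o=-c['R'].T@c['t']
    return o+d*(z-o[2])/d[2]
def proj(n,P):
    c=camera_info(n); P=np.atleast_2d(np.array(P,float))
    return cv2.projectPoints(P,cv2.Rodrigues(np.array(c['R']))[0],np.array(c['t']),c['mtx'],np.array(c['dist']))[0][:,0]
E
python3 - <<'E'
import cv2
a=cv2.imread('pics/top0.png')
c=cv2.resize(a[200:300,200:340],None,fx=5.7,fy=5.7,interpolation=2)
d=cv2.resize(a[180:300,350:490],None,fx=5,fy=5,interpolation=2)
cv2.imwrite('pics/c1.png',c);cv2.imwrite('pics/c2.png',d)
E
```

```text
(no output)
```

View pics/c1.png

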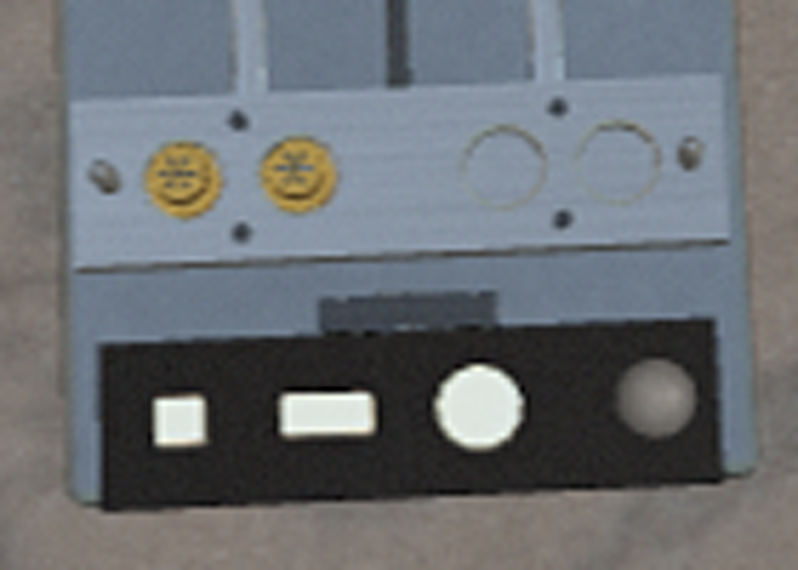

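View pics/c2.png

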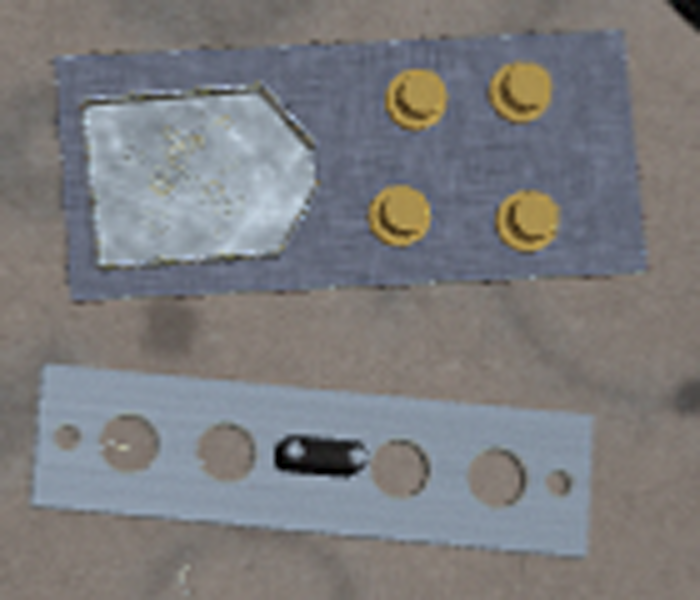

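```bash
cat > fit.py <<'E'
from h import *
from scipy.optimize import least_squares
def U(p,s,o): return (np.array(p,float)+.5)/s-.5+np.array(o)
def model(q,P):
    c,s=np.cos(q[2]),np.sin(q[2]); P=np.array(P,float)
    return np.c_[q[0]+c*P[:,0]-s*P[:,1], q[1]+s*P[:,0]+c*P[:,1], P[:,2]]
def fit(P,px,q0):
    r=least_squares(lambda q:(proj('top',model(q,P))-px).ravel(),q0,loss='soft_l1')
    print(np.round(r.x[:2],4),'yaw',np.degrees(r.x[2]).round(2)); print(np.round(r.fun.reshape(-1,2),1).tolist()); return r.x
if __name__=='__main__':
    A=np.array
    m=fit([[.028,.108,.04],[.028,-.108,.04],[-.028,-.108,.04],[-.028,.108,.04],[0,-.034,.04],[0,-.072,.04]],
      U([[70,98],[725,75],[728,240],[78,270],[504,166],[618,163]],5.7,(200,200)),[.6,.1,0])
    for n,p,z in(('home',(180,420),.041),('touch',(327,414),.041),('start',(479,407),.041),('stop',(656,397),.047),('dowL',(97,174),.058),('dowR',(690,152),.058),('s72',(186,174),.051),('s34',(298,170),.051)):
        w=ray('top',U(p,5.7,(200,200)),z); c,s=np.cos(m[2]),np.sin(m[2]); d=w[:2]-m[:2]
        print(n,w.round(4),'mach',np.round([c*d[0]+s*d[1],-s*d[0]+c*d[1]],4))
    P=fit([[.028,.108,.008],[.028,-.108,.008],[-.028,-.108,.008],[-.028,.108,.008],[0,.096,.008],[0,-.096,.008],[0,.072,.004],[0,-.072,.004]],
      U([[45,365],[592,415],[587,555],[33,505],[67,436],[558,483],[130,443],[497,478]],5,(350,180)),[.5,-.2,0])
    t=fit([[.034,.0455,.014],[-.034,.0455,.014],[0,-.0455,.014]],U([[82,103],[99,267],[317,167]],5,(350,180)),[.6,-.1,0])
    for b,f in(((423,94),(417,99)),((526,89),(521,92)),((407,209),(400,215)),((533,216),(528,221))):
        print(ray('top',U(b,5,(350,180)),.021).round(4),ray('top',U(f,5,(350,180)),.009).round(4))
E
python3 fit.py
```

```text
[ 0.533  -0.0399] yaw 2.09
[[0.4, 0.5], [-0.5, 0.1], [0.4, 0.0], [-0.5, -0.5], [0.0, 0.1], [0.1, -0.2]]
home [0.4502 0.032  0.041 ] mach [-0.0801  0.0748]
touch [ 0.4518 -0.0158  0.041 ] mach [-0.0803  0.027 ]
start [ 0.4537 -0.0655  0.041 ] mach [-0.0802 -0.0227]
stop [ 0.4559 -0.1235  0.047 ] mach [-0.0801 -0.0807]
dowL [0.5288 0.0575 0.058 ] mach [-0.0006  0.0975]
dowR [ 0.5352 -0.1351  0.058 ] mach [-0.0012 -0.0953]
s72 [0.53   0.0298 0.051 ] mach [-0.0004  0.0698]
s34 [ 0.5312 -0.0067  0.051 ] mach [-0.0006  0.0333]
[ 0.4548 -0.3143] yaw -5.69
[[-0.4, -0.4], [0.5, -0.2], [0.2, 0.4], [-0.3, 0.1], [0.2, 0.1], [0.5, -0.1], [-0.4, 0.1], [-0.3, -0.1]]
[ 0.5664 -0.2741] yaw 4.31
[[-0.2, -0.5], [-0.2, 0.6], [0.5, -0.1]]
[ 0.5971 -0.3597  0.021 ] [ 0.5981 -0.3603  0.009 ]
[ 0.5989 -0.4002  0.021 ] [ 0.6008 -0.4018  0.009 ]
[ 0.5512 -0.3515  0.021 ] [ 0.5513 -0.3517  0.009 ]
[ 0.5481 -0.4005  0.021 ] [ 0.5486 -0.4021  0.009 ]
```

```bash
cat >> h.py <<'E'
from scipy.spatial.transform import Rotation as Ro
M=(.533,-.0399,2.09)
def mach(x,y,z): 
    a=np.radians(M[2]); return [M[0]+x*np.cos(a)-y*np.sin(a),M[1]+x*np.sin(a)+y*np.cos(a),z]
def tray(x,y,z):
    a=np.radians(4.31); return [.5664+x*np.cos(a)-y*np.sin(a),-.2741+x*np.sin(a)+y*np.cos(a),z]
def shift(*T,o=None):
    o=o or get_obs(); Rm=Ro.from_euler('xyz',o['eef_rot'],degrees=True).as_matrix()
    print('ee',o['ee_pos'].round(4),o['eef_rot'].round(2),'w',round(o['width'],4),'t',o['clock'])
    for t in T: print(np.round(t,4),'shift',(Rm.T@(np.array(t)-o['ee_pos'])).round(4))
E
python3 - <<'E'
from h import *
shift(mach(0,.034,.16),mach(0,.034,.053))
E
```

```text
ee [ 0.2181 -0.5852  0.237 ] [-1.7992e+02  1.0000e-02  2.0430e+01] w 0.0914 t 0.1
[ 0.5318 -0.0059  0.16  ] shift [ 0.4962 -0.4332  0.0776]
[ 0.5318 -0.0059  0.053 ] shift [ 0.4962 -0.4331  0.1846]
```

```bash
python3 -m pendant '[[[0.1,-0.087,0.02],-5,0.55],[[0.2,-0.173,0.03],-10,0.55],[[0.3,-0.26,0.04],-15,0.55],[[0.4,-0.35,0.05],-24.5,0.55],[[0.496,-0.433,0.055],-24.5,0.55],[[0.496,-0.433,0.055],-24.5,0.55],[[0.496,-0.433,0.055],-24.5,0.55],[[0.496,-0.433,0.055],-24.5,0.55],[[0.496,-0.433,0.055],-24.5,0.55],[[0.496,-0.433,0.055],-24.5,0.55],[[0.496,-0.433,0.055],-24.5,0.55],[[0.496,-0.433,0.055],-24.5,0.55]]' 15; python3 -m pendant '[[[0,0,0],0,0.55],[[0,0,0],0,0.55]]'
python3 - <<'E'
from h import *
print(get_obs()['joint_positions'].round(1))
shift(mach(0,.034,.16),mach(0,.034,.053))
E
```

```text
clock: 1.6
ee_pos: [0.5324, -0.0032, 0.1822]
eef_rot: [-179.9, -0.0, 45.2]
wrist_force: [0.5, -0.7, -0.4]
width: 0.0413
grip_force: 0.0
clock: 1.85
ee_pos: [0.5313, -0.0084, 0.1827]
eef_rot: [180.0, 0.1, 44.8]
wrist_force: [0.4, 0.1, 0.3]
width: 0.0414
grip_force: 0.0
[ 10.2  21.  -19.7 106.    8.6  54.5 -58.5]
ee [ 0.5313 -0.0084  0.1827] [1.7999e+02 5.0000e-02 4.4810e+01] w 0.0414 t 1.85
[ 0.5318 -0.0059  0.16  ] shift [ 0.002  -0.0014  0.0227]
[ 0.5318 -0.0059  0.053 ] shift [ 0.0021 -0.0015  0.1297]
```

```bash
python3 -m pendant '[[[0.002,-0.001,0.05],0,0.55],[[0.002,-0.001,0.09],0,0.55],[[0.002,-0.001,0.11],0,0.55],[[0.002,-0.001,0.11],0,0.55],[[0.002,-0.001,0.11],0,0.55]]'
python3 - <<'E'
from h import *
shift(mach(0,.034,.053),mach(0,.034,.112))
s=snapshot('scene'); u=proj('scene',mach(0,.034,.055))[0].astype(int);print(u)
c=s[u[1]-50:u[1]+50,u[0]-66:u[0]+66]
cv2.imwrite('pics/a1.png',cv2.resize(c,None,fx=6,fy=6,interpolation=2))
E
```

```text
clock: 2.48
ee_pos: [0.5331, -0.0052, 0.0737]
eef_rot: [179.9, -0.0, 44.9]
wrist_force: [-0.0, -0.7, -0.7]
width: 0.0413
grip_force: 0.0
ee [ 0.5331 -0.0052  0.0737] [ 1.7994e+02 -5.0000e-02  4.4880e+01] w 0.0413 t 2.475
[ 0.5318 -0.0059  0.053 ] shift [-0.0015 -0.0005  0.0207]
[ 0.5318 -0.0059  0.112 ] shift [-0.0015 -0.0004 -0.0383]
[272 237]
```

View pics/a1.png

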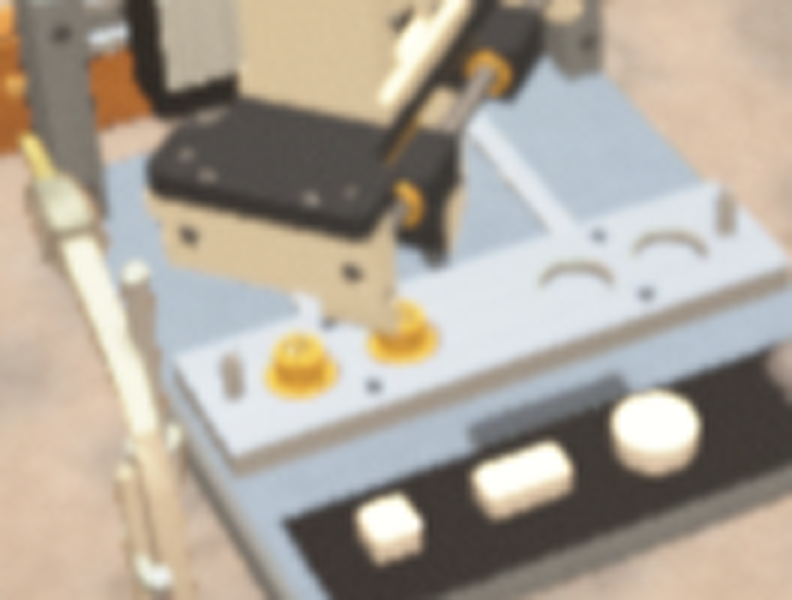

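The picture shows the gripper clear of the gantry with its near finger beside the seal at crop (402,330); the other seal is at (300,365). Descending and gripping.

```bash
python3 -m pendant '[[[-0.001,0,0.012],0,0.55],[[-0.001,0,0.021],0,0.55],[[-0.001,0,0.021],0,0.55],[[-0.001,0,0.021],0,0.85],[[-0.001,0,0.021],0,0.85],[[-0.001,0,0.021],0,0.85],[[-0.001,0,0.021],0,0.85]]' 25
python3 -m pendant '[[[0,0,-0.02],0,0.85],[[0,0,-0.05],0,0.85],[[0,0,-0.05],0,0.85],[[0,0,-0.05],0,0.85]]'
python3 - <<'E'
from h import *
shift(tray(14,0,0) and tray(-.012,.022,.105),tray(-.012,.022,.027))
E
```

```text
clock: 3.4
ee_pos: [0.5318, -0.0053, 0.0516]
eef_rot: [-180.0, 0.0, 44.9]
wrist_force: [0.1, -0.5, -0.3]
width: 0.0167
grip_force: 25.0
clock: 3.9
ee_pos: [0.5315, -0.0054, 0.1013]
eef_rot: [-180.0, 0.0, 44.9]
wrist_force: [-0.5, 0.4, -0.9]
width: 0.0166
grip_force: 25.0
ee [ 0.5315 -0.0054  0.1013] [-1.7999e+02  2.0000e-02  4.4930e+01] w 0.0166 t 3.9
[ 0.5528 -0.2531  0.105 ] shift [-0.1599  0.1903 -0.0036]
[ 0.5528 -0.2531  0.027 ] shift [-0.1598  0.1903  0.0744]
```

```bash
python3 -m pendant '[[[-0.03,0.036,-0.005],0,0.85],[[-0.065,0.077,-0.005],0,0.85],[[-0.1,0.12,-0.005],0,0.85],[[-0.135,0.16,-0.005],0,0.85],[[-0.16,0.19,0],0,0.85],[[-0.16,0.19,0.02],0,0.85],[[-0.16,0.19,0.05],0,0.85],[[-0.16,0.19,0.072],0,0.85],[[-0.16,0.19,0.075],0,0.85],[[-0.16,0.19,0.075],0,0.85],[[-0.16,0.19,0.075],0,0.85]]'
python3 -m pendant '[[[0,0,0],0,0.7],[[0,0,0],0,0.7],[[0,0,-0.02],0,0.55],[[0,0,-0.08],0,0.55],[[0,0,-0.09],0,0.55],[[0,0,-0.09],0,0.55]]'
python3 - <<'E'
from h import *
shift(mach(0,.072,.112),mach(0,.072,.052))
E
```

```text
clock: 5.28
ee_pos: [0.5534, -0.253, 0.0276]
eef_rot: [179.9, -0.0, 44.9]
wrist_force: [0.1, 0.4, 0.3]
width: 0.0167
grip_force: 25.0
clock: 6.02
ee_pos: [0.5532, -0.2531, 0.1177]
eef_rot: [179.9, -0.0, 44.9]
wrist_force: [-0.4, 0.1, -0.6]
width: 0.0414
grip_force: 0.0
ee [ 0.5532 -0.2531  0.1177] [ 1.7988e+02 -4.0000e-02  4.4930e+01] w 0.0414 t 6.025
[0.5304 0.0321 0.112 ] shift [ 0.1852 -0.2181  0.0053]
[0.5304 0.0321 0.052 ] shift [ 0.1852 -0.2182  0.0653]
```

```bash
python3 -m pendant '[[[0.03,-0.035,0],0,0.55],[[0.07,-0.082,0],0,0.55],[[0.11,-0.13,0],0,0.55],[[0.15,-0.177,0],0,0.55],[[0.185,-0.218,0],0,0.55],[[0.185,-0.218,0],0,0.55],[[0.185,-0.218,0.03],0,0.55],[[0.185,-0.218,0.055],0,0.55],[[0.185,-0.218,0.066],0,0.55],[[0.185,-0.218,0.066],0,0.55],[[0.185,-0.218,0.066],0,0.55],[[0.185,-0.218,0.066],0,0.85]]'
python3 -m pendant '[[[0,0,0],0,0.85],[[0,0,0],0,0.85],[[0,0,0],0,0.85],[[0,0,-0.02],0,0.85],[[0,0,-0.05],0,0.85],[[0,0,-0.05],0,0.85],[[0,0,-0.05],0,0.85]]'
python3 - <<'E'
from h import *
shift(tray(.014,-.008,.105),tray(.014,-.008,.027))
E
```

```text
clock: 7.52
ee_pos: [0.5294, 0.0306, 0.0513]
eef_rot: [180.0, 0.1, 44.9]
wrist_force: [-2.8, -1.0, 10.6]
width: 0.0356
grip_force: 5.8
clock: 8.4
ee_pos: [0.5293, 0.0315, 0.1]
eef_rot: [-180.0, 0.1, 44.9]
wrist_force: [0.5, -1.1, 0.2]
width: 0.0166
grip_force: 25.0
ee [0.5293 0.0315 0.1   ] [-1.7998e+02  6.0000e-02  4.4900e+01] w 0.0166 t 8.4
[ 0.581 -0.281  0.105] shift [-0.184   0.2578 -0.0049]
[ 0.581 -0.281  0.027] shift [-0.1839  0.2578  0.0731]
```

```bash
python3 - <<'E'
from h import *
shift(tray(.015,.029,.027))
E
```

```text
ee [0.5293 0.0315 0.1   ] [-1.7998e+02  6.0000e-02  4.4900e+01] w 0.0166 t 8.4
[ 0.5792 -0.2441  0.027 ] shift [-0.1591  0.2304  0.0731]
```

```bash
python3 -m pendant '[[[-0.03,0.043,-0.005],0,0.85],[[-0.065,0.094,-0.005],0,0.85],[[-0.1,0.145,-0.005],0,0.85],[[-0.135,0.195,-0.005],0,0.85],[[-0.159,0.23,0],0,0.85],[[-0.159,0.23,0],0,0.85],[[-0.159,0.23,0.04],0,0.85],[[-0.159,0.23,0.065],0,0.85],[[-0.159,0.23,0.073],0,0.85],[[-0.159,0.23,0.073],0,0.85],[[-0.159,0.23,0.073],0,0.85]]'
python3 -m pendant '[[[0,0,0],0,0.68],[[0,0,0],0,0.68],[[0,0,-0.02],0,0.68],[[0,0,-0.07],0,0.55],[[0,0,-0.1],0,0.55],[[0.05,-0.11,-0.1],0,0.55],[[0.1,-0.21,-0.1],0,0.55],[[0.1,-0.21,-0.1],0,0.55],[[0.1,-0.21,-0.1],0,0.55]]'
python3 - <<'E'
from h import *
shift()
s=snapshot('top'); cv2.imwrite('pics/t2.png',s)
c=cv2.resize(s[180:280,200:490],None,fx=2.75,fy=2.75,interpolation=2)
cv2.imwrite('pics/a2.png',c)
E
```

```text
clock: 9.78
ee_pos: [0.5803, -0.2425, 0.0285]
eef_rot: [180.0, -0.0, 45.0]
wrist_force: [-0.4, 0.2, -1.4]
width: 0.0165
grip_force: 25.0
clock: 10.9
ee_pos: [0.5015, -0.0209, 0.1294]
eef_rot: [179.9, -0.1, 45.1]
wrist_force: [0.7, 0.1, 0.4]
width: 0.0413
grip_force: 0.0
ee [ 0.5015 -0.0209  0.1294] [ 1.7993e+02 -8.0000e-02  4.5060e+01] w 0.0413 t 10.9
```

View pics/a2.png

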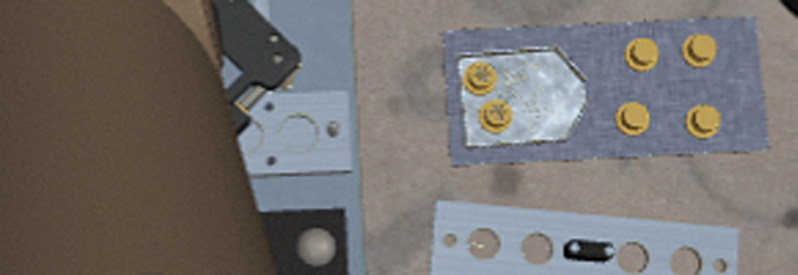

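```bash
cat >> h.py <<'E'
def blanks():
    s=snapshot('top'); h=cv2.cvtColor(s,cv2.COLOR_BGR2HSV)
    m=cv2.inRange(h,(12,110,90),(32,255,255)); m[:,:398]=0;m[:,500:]=0;m[:182]=0;m[290:]=0
    n,l,st,c=cv2.connectedComponentsWithStats(m)
    return [ray('top',c[i],.013).round(4)[:2].tolist()+[int(st[i,4])] for i in range(1,n) if st[i,4]>40]
E
python3 - <<'E'
from h import *
B=blanks();print(B)
shift([.5512,-.3516,.1],[.5512,-.3516,.0235])
E
```

```text
[[0.6001, -0.4004, 107], [0.5972, -0.3587, 111], [0.5507, -0.3506, 105], [0.5478, -0.4005, 107]]
ee [ 0.501  -0.0181  0.1295] [-1.7998e+02 -1.2000e-01  4.5380e+01] w 0.0414 t 11.0
[ 0.5512 -0.3516  0.1   ] shift [-0.2022  0.27    0.029 ]
[ 0.5512 -0.3516  0.0235] shift [-0.2023  0.2701  0.1055]
```

```bash
python3 -m pendant '[[[-0.035,0.05,0],0,0.55],[[-0.075,0.1,0],0,0.55],[[-0.115,0.15,0],0,0.55],[[-0.155,0.2,0],0,0.55],[[-0.19,0.25,0],0,0.55],[[-0.202,0.27,0.02],0,0.55],[[-0.202,0.27,0.06],0,0.55],[[-0.202,0.27,0.07],0,0.55],[[-0.202,0.27,0.07],0,0.55]]'
python3 - <<'E'
from h import *
shift([.551,-.3514,.0235])
E
```

```text
clock: 12.12
ee_pos: [0.5499, -0.3572, 0.0583]
eef_rot: [-180.0, -0.0, 45.0]
wrist_force: [0.7, -0.4, 0.6]
width: 0.0415
grip_force: 0.0
ee [ 0.5499 -0.3572  0.0583] [-179.97   -0.     44.97] w 0.0415 t 12.125
[ 0.551  -0.3514  0.0235] shift [ 0.0049 -0.0033  0.0348]
```

```bash
python3 -m pendant '[[[0.005,-0.003,0.015],0,0.55],[[0.005,-0.003,0.03],0,0.55],[[0.005,-0.003,0.034],0,0.55],[[0.005,-0.003,0.034],0,0.55],[[0.005,-0.003,0.034],0,0.85],[[0.005,-0.003,0.034],0,0.85],[[0.005,-0.003,0.034],0,0.85],[[0.005,-0.003,0.034],0,0.85]]' 25
python3 -m pendant '[[[0,0,-0.02],0,0.85],[[0,0,-0.07],0,0.85],[[0,0,-0.08],0,0.85],[[0,0,-0.08],0,0.85]]'
python3 - <<'E'
from h import *
shift(mach(0,-.034,.12),mach(0,-.034,.054))
E
```

```text
clock: 13.12
ee_pos: [0.5514, -0.352, 0.024]
eef_rot: [180.0, -0.0, 44.9]
wrist_force: [-0.5, 0.0, 2.2]
width: 0.0166
grip_force: 25.0
clock: 13.62
ee_pos: [0.5518, -0.3521, 0.1053]
eef_rot: [179.9, -0.0, 44.9]
wrist_force: [-0.1, -0.1, -0.9]
width: 0.0167
grip_force: 25.0
ee [ 0.5518 -0.3521  0.1053] [ 1.7986e+02 -3.0000e-02  4.4930e+01] w 0.0167 t 13.625
[ 0.5342 -0.0739  0.12  ] shift [ 0.1841 -0.2094 -0.0151]
[ 0.5342 -0.0739  0.054 ] shift [ 0.184  -0.2095  0.0509]
```

```bash
python3 -m pendant '[[[0.025,-0.028,0],0,0.85],[[0.06,-0.068,0],0,0.85],[[0.095,-0.108,0],0,0.85],[[0.13,-0.148,0],0,0.85],[[0.16,-0.185,0],0,0.85],[[0.18,-0.205,0],0,0.85],[[0.184,-0.2095,0.01],0,0.85],[[0.184,-0.2095,0.02],0,0.85],[[0.184,-0.2095,0.02],0,0.85],[[0.184,-0.2095,0.02],0,0.85]]'
python3 - <<'E'
from h import *
shift(mach(0,-.034,.054))
E
```

```text
clock: 14.88
ee_pos: [0.5334, -0.0748, 0.0834]
eef_rot: [-180.0, 0.0, 44.8]
wrist_force: [0.4, -0.3, -1.1]
width: 0.0165
grip_force: 25.0
ee [ 0.5334 -0.0748  0.0834] [-1.7999e+02  4.0000e-02  4.4830e+01] w 0.0165 t 14.875
[ 0.5342 -0.0739  0.054 ] shift [ 0.0013 -0.0001  0.0294]
```

```bash
python3 -m pendant '[[[0.001,0,0.012],0,0.85],[[0.001,0,0.02],0,0.85],[[0.001,0,0.025],0,0.85],[[0.001,0,0.029],0,0.85],[[0.001,0,0.029],0,0.85],[[0.001,0,0.029],0,0.85]]'
python3 -m pendant '[[[0,0,0],0,0.68],[[0,0,0],0,0.68]]'
python3 -m pendant '[[[0,0,-0.02],0,0.68],[[0,0,-0.065],0,0.55],[[0,0,-0.07],0,0.55],[[0,0,-0.07],0,0.55]]'
python3 - <<'E'
from h import *
print(blanks())
shift([.548,-.4008,.0235])
s=snapshot('scene'); u=proj('scene',mach(0,-.034,.045))[0].astype(int)
cv2.imwrite('pics/a3.png',cv2.resize(s[u[1]-40:u[1]+40,u[0]-53:u[0]+53],None,fx=6,fy=6,interpolation=2))
E
```

```text
clock: 15.62
ee_pos: [0.5344, -0.0728, 0.0549]
eef_rot: [180.0, -0.0, 44.9]
wrist_force: [-0.0, -0.3, 0.1]
width: 0.0163
grip_force: 25.0
clock: 15.88
ee_pos: [0.5344, -0.0729, 0.0549]
eef_rot: [180.0, -0.0, 44.9]
wrist_force: [-0.5, 0.3, 0.7]
width: 0.0279
grip_force: 0.0
clock: 16.38
ee_pos: [0.5343, -0.0729, 0.1249]
eef_rot: [180.0, -0.0, 44.9]
wrist_force: [-0.2, 0.4, -0.5]
width: 0.0414
grip_force: 0.0
[[0.6001, -0.4003, 108], [0.5972, -0.3587, 112], [0.5477, -0.4005, 106]]
ee [ 0.5338 -0.073   0.1242] [-1.7998e+02  3.0000e-02  4.4930e+01] w 0.041 t 16.425
[ 0.548  -0.4008  0.0235] shift [-0.2214  0.2422  0.1007]
```

View pics/a3.png

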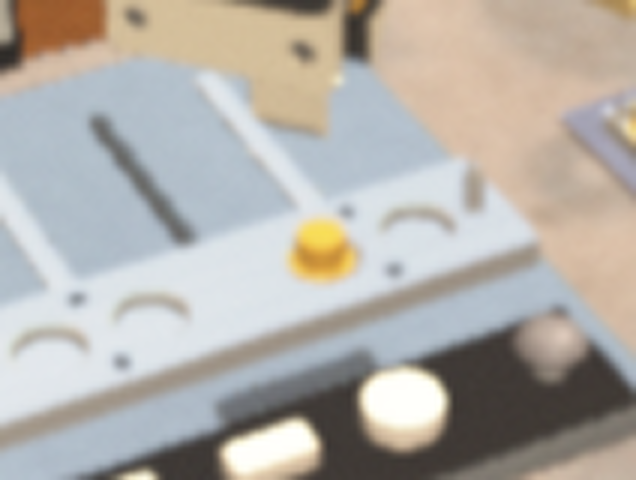

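The blank stands in the -34 nest at crop (322,250), about as high as the seated seals did. Next blank.

```bash
python3 -m pendant '[[[-0.035,0.038,0],0,0.55],[[-0.075,0.082,0],0,0.55],[[-0.115,0.126,0],0,0.55],[[-0.155,0.17,0],0,0.55],[[-0.19,0.21,0],0,0.55],[[-0.215,0.235,0.02],0,0.55],[[-0.2214,0.242,0.05],0,0.55],[[-0.2214,0.242,0.065],0,0.55],[[-0.2214,0.242,0.065],0,0.55],[[-0.2214,0.242,0.065],0,0.55]]'
python3 - <<'E'
from h import *
print(blanks())
shift([.548,-.4008,.0235])
E
```

```text
clock: 17.73
ee_pos: [0.5494, -0.3996, 0.0606]
eef_rot: [180.0, -0.0, 45.0]
wrist_force: [0.7, -0.6, 0.6]
width: 0.0413
grip_force: 0.0
[[0.6017, -0.3989, 84], [0.5973, -0.3588, 109]]
ee [ 0.5495 -0.3999  0.061 ] [ 1.7991e+02 -4.0000e-02  4.5010e+01] w 0.0412 t 17.775
[ 0.548  -0.4008  0.0235] shift [-0.0017 -0.0005  0.0375]
```

```bash
python3 -m pendant '[[[-0.0015,0,0.017],0,0.55],[[-0.0015,0,0.033],0,0.55],[[-0.0015,0,0.037],0,0.55],[[-0.0015,0,0.037],0,0.55],[[-0.0015,0,0.037],0,0.85],[[-0.0015,0,0.037],0,0.85],[[-0.0015,0,0.037],0,0.85],[[-0.0015,0,0.037],0,0.85]]'
python3 -m pendant '[[[0,0,-0.02],0,0.85],[[0,0,-0.07],0,0.85],[[0,0,-0.08],0,0.85],[[0,0,-0.08],0,0.85]]'
python3 - <<'E'
from h import *
shift(mach(0,-.072,.054))
E
```

```text
clock: 18.77
ee_pos: [0.5477, -0.4017, 0.0231]
eef_rot: [180.0, -0.0, 44.9]
wrist_force: [-0.6, -1.7, 1.1]
width: 0.0171
grip_force: 25.0
clock: 19.27
ee_pos: [0.5479, -0.4019, 0.1043]
eef_rot: [179.9, -0.0, 44.9]
wrist_force: [-0.1, 0.5, -0.7]
width: 0.0167
grip_force: 25.0
ee [ 0.5479 -0.4019  0.1043] [ 1.7987e+02 -2.0000e-02  4.4930e+01] w 0.0167 t 19.275
[ 0.5356 -0.1119  0.054 ] shift [ 0.1962 -0.2141  0.0499]
```

```bash
python3 -m pendant '[[[0.025,-0.027,0],0,0.85],[[0.06,-0.065,0],0,0.85],[[0.095,-0.104,0],0,0.85],[[0.13,-0.142,0],0,0.85],[[0.165,-0.18,0],0,0.85],[[0.19,-0.207,0],0,0.85],[[0.196,-0.214,0.005],0,0.85],[[0.196,-0.214,0.018],0,0.85],[[0.196,-0.214,0.02],0,0.85],[[0.196,-0.214,0.02],0,0.85]]'
python3 - <<'E'
from h import *
shift(mach(0,-.072,.0535))
E
```

```text
clock: 20.52
ee_pos: [0.5346, -0.1131, 0.082]
eef_rot: [-180.0, 0.1, 44.8]
wrist_force: [-0.2, -0.4, -1.7]
width: 0.0165
grip_force: 25.0
ee [ 0.5346 -0.1131  0.082 ] [-1.7996e+02  6.0000e-02  4.4820e+01] w 0.0165 t 20.525
[ 0.5356 -0.1119  0.0535] shift [ 0.0016 -0.0001  0.0285]
```

```bash
python3 -m pendant '[[[0.001,0,0.012],0,0.85],[[0.001,0,0.02],0,0.85],[[0.001,0,0.025],0,0.85],[[0.001,0,0.028],0,0.85],[[0.001,0,0.028],0,0.85],[[0.001,0,0.028],0,0.85]]'
python3 -m pendant '[[[0,0,0],0,0.68],[[0,0,0],0,0.68]]'
python3 -m pendant '[[[0,0,-0.02],0,0.68],[[0,0,-0.065],0,0.55],[[0,0,-0.07],0,0.55],[[0,0,-0.07],0,0.55]]'
python3 - <<'E'
from h import *
print(blanks())
shift([.5975,-.3598,.0235])
E
```

```text
clock: 21.28
ee_pos: [0.5358, -0.111, 0.0549]
eef_rot: [180.0, -0.0, 44.9]
wrist_force: [-0.1, -0.3, -1.5]
width: 0.0168
grip_force: 25.0
clock: 21.52
ee_pos: [0.5359, -0.111, 0.0549]
eef_rot: [180.0, -0.0, 44.9]
wrist_force: [1.5, 0.1, 0.4]
width: 0.0282
grip_force: 0.0
clock: 22.02
ee_pos: [0.5358, -0.1111, 0.1249]
eef_rot: [180.0, -0.0, 44.9]
wrist_force: [-0.3, 0.4, -0.3]
width: 0.0413
grip_force: 0.0
[[0.6, -0.4003, 108], [0.5972, -0.3587, 112]]
ee [ 0.5353 -0.111   0.1242] [-1.7998e+02  3.0000e-02  4.4930e+01] w 0.0411 t 22.075
[ 0.5975 -0.3598  0.0235] shift [-0.1316  0.2201  0.1007]
```

```bash
python3 -m pendant '[[[-0.022,0.037,0],0,0.55],[[-0.048,0.08,0],0,0.55],[[-0.075,0.125,0],0,0.55],[[-0.1,0.168,0],0,0.55],[[-0.12,0.205,0],0,0.55],[[-0.1316,0.22,0.02],0,0.55],[[-0.1316,0.22,0.05],0,0.55],[[-0.1316,0.22,0.065],0,0.55],[[-0.1316,0.22,0.065],0,0.55],[[-0.1316,0.22,0.065],0,0.55]]'
python3 - <<'E'
from h import *
print(blanks())
shift([.5975,-.3598,.0235])
E
```

```text
clock: 23.32
ee_pos: [0.5986, -0.3591, 0.0605]
eef_rot: [180.0, -0.0, 45.0]
wrist_force: [0.1, 0.6, 0.0]
width: 0.0413
grip_force: 0.0
[]
ee [ 0.5988 -0.3594  0.0609] [ 1.7991e+02 -4.0000e-02  4.4970e+01] w 0.0413 t 23.375
[ 0.5975 -0.3598  0.0235] shift [-0.0012 -0.0007  0.0374]
```

```bash
python3 -m pendant '[[[-0.001,0,0.017],0,0.55],[[-0.001,0,0.033],0,0.55],[[-0.001,0,0.037],0,0.55],[[-0.001,0,0.037],0,0.55],[[-0.001,0,0.037],0,0.85],[[-0.001,0,0.037],0,0.85],[[-0.001,0,0.037],0,0.85],[[-0.001,0,0.037],0,0.85]]'
python3 -m pendant '[[[0,0,-0.02],0,0.85],[[0,0,-0.07],0,0.85],[[0,0,-0.08],0,0.85],[[0,0,-0.08],0,0.85]]'
python3 - <<'E'
from h import *
shift(mach(0,.034,.0535))
E
```

```text
clock: 24.38
ee_pos: [0.5975, -0.3605, 0.0231]
eef_rot: [180.0, -0.0, 44.9]
wrist_force: [0.3, -0.1, 2.2]
width: 0.0168
grip_force: 25.0
clock: 24.88
ee_pos: [0.5978, -0.3606, 0.1045]
eef_rot: [179.9, -0.0, 44.9]
wrist_force: [0.0, -0.8, -0.7]
width: 0.0168
grip_force: 25.0
ee [ 0.5978 -0.3606  0.1045] [ 1.7986e+02 -4.0000e-02  4.4930e+01] w 0.0168 t 24.875
[ 0.5318 -0.0059  0.0535] shift [ 0.2037 -0.2979  0.0504]
```

```bash
python3 -m pendant '[[[0.02,-0.03,0],0,0.85],[[0.05,-0.073,0],0,0.85],[[0.08,-0.117,0],0,0.85],[[0.11,-0.161,0],0,0.85],[[0.14,-0.205,0],0,0.85],[[0.17,-0.249,0],0,0.85],[[0.195,-0.285,0],0,0.85],[[0.2037,-0.298,0.005],0,0.85],[[0.2037,-0.298,0.018],0,0.85],[[0.2037,-0.298,0.02],0,0.85],[[0.2037,-0.298,0.02],0,0.85]]'
python3 - <<'E'
from h import *
shift(mach(0,.034,.0535))
E
```

```text
clock: 26.25
ee_pos: [0.5308, -0.0073, 0.0821]
eef_rot: [-180.0, 0.1, 44.8]
wrist_force: [-0.2, 0.2, -0.4]
width: 0.0166
grip_force: 25.0
ee [ 0.5308 -0.0073  0.0821] [-1.7998e+02  8.0000e-02  4.4800e+01] w 0.0166 t 26.25
[ 0.5318 -0.0059  0.0535] shift [ 0.0017 -0.0003  0.0286]
```

```bash
python3 -m pendant '[[[0.001,0,0.012],0,0.85],[[0.001,0,0.02],0,0.85],[[0.001,0,0.025],0,0.85],[[0.001,0,0.028],0,0.85],[[0.001,0,0.028],0,0.85],[[0.001,0,0.028],0,0.85]]'
python3 -m pendant '[[[0,0,0],0,0.68],[[0,0,0],0,0.68]]'
python3 -m pendant '[[[0,0,-0.02],0,0.68],[[0,0,-0.065],0,0.55],[[0,0,-0.07],0,0.55],[[0,0,-0.07],0,0.55]]'
python3 - <<'E'
from h import *
print(blanks())
shift([.5995,-.401,.0235])
E
```

```text
clock: 27.0
ee_pos: [0.5315, -0.0049, 0.0548]
eef_rot: [180.0, 0.0, 44.9]
wrist_force: [-0.5, -1.1, -1.4]
width: 0.0171
grip_force: 25.0
clock: 27.25
ee_pos: [0.532, -0.0045, 0.055]
eef_rot: [180.0, -0.0, 44.9]
wrist_force: [-0.4, 1.1, 0.1]
width: 0.0288
grip_force: 0.0
clock: 27.75
ee_pos: [0.5318, -0.0048, 0.1249]
eef_rot: [180.0, -0.0, 44.9]
wrist_force: [-0.3, -0.3, -0.5]
width: 0.0413
grip_force: 0.0
[[0.6001, -0.4004, 107]]
ee [ 0.5313 -0.0049  0.1242] [-1.7999e+02  3.0000e-02  4.4940e+01] w 0.0414 t 27.8
[ 0.5995 -0.401   0.0235] shift [-0.2315  0.3286  0.1007]
```

```bash
python3 -m pendant '[[[-0.03,0.043,0],0,0.55],[[-0.063,0.09,0],0,0.55],[[-0.096,0.137,0],0,0.55],[[-0.13,0.184,0],0,0.55],[[-0.163,0.231,0],0,0.55],[[-0.196,0.278,0],0,0.55],[[-0.222,0.315,0],0,0.55],[[-0.2315,0.3286,0.02],0,0.55],[[-0.2315,0.3286,0.05],0,0.55],[[-0.2315,0.3286,0.065],0,0.55],[[-0.2315,0.3286,0.065],0,0.55],[[-0.2315,0.3286,0.065],0,0.55]]'
python3 - <<'E'
from h import *
print(blanks())
shift([.5995,-.401,.0235])
E
```

```text
clock: 29.3
ee_pos: [0.6006, -0.4005, 0.0606]
eef_rot: [179.9, -0.0, 45.0]
wrist_force: [0.2, 0.6, 1.0]
width: 0.0416
grip_force: 0.0
[]
ee [ 0.6008 -0.4008  0.061 ] [ 1.799e+02 -3.000e-02  4.497e+01] w 0.0413 t 29.35
[ 0.5995 -0.401   0.0235] shift [-0.0011 -0.0008  0.0375]
```

```bash
python3 -m pendant '[[[-0.001,0,0.017],0,0.55],[[-0.001,0,0.033],0,0.55],[[-0.001,0,0.037],0,0.55],[[-0.001,0,0.037],0,0.55],[[-0.001,0,0.037],0,0.85],[[-0.001,0,0.037],0,0.85],[[-0.001,0,0.037],0,0.85],[[-0.001,0,0.037],0,0.85]]'
python3 -m pendant '[[[0,0,-0.02],0,0.85],[[0,0,-0.07],0,0.85],[[0,0,-0.08],0,0.85],[[0,0,-0.08],0,0.85]]'
python3 - <<'E'
from h import *
shift(mach(0,.072,.0535))
E
```

```text
clock: 30.35
ee_pos: [0.5995, -0.4018, 0.0232]
eef_rot: [180.0, -0.0, 44.9]
wrist_force: [0.3, 0.0, 3.1]
width: 0.0165
grip_force: 25.0
clock: 30.85
ee_pos: [0.5997, -0.4019, 0.1045]
eef_rot: [179.9, -0.0, 44.9]
wrist_force: [-0.2, -0.1, -1.2]
width: 0.0167
grip_force: 25.0
ee [ 0.5997 -0.4019  0.1045] [ 1.7986e+02 -3.0000e-02  4.4940e+01] w 0.0167 t 30.85
[0.5304 0.0321 0.0535] shift [ 0.2574 -0.3563  0.0503]
```

```bash
python3 -m pendant '[[[0.025,-0.035,0],0,0.85],[[0.055,-0.076,0],0,0.85],[[0.087,-0.12,0],0,0.85],[[0.119,-0.165,0],0,0.85],[[0.151,-0.209,0],0,0.85],[[0.183,-0.253,0],0,0.85],[[0.215,-0.298,0],0,0.85],[[0.242,-0.335,0],0,0.85],[[0.2574,-0.356,0.003],0,0.85],[[0.2574,-0.356,0.018],0,0.85],[[0.2574,-0.356,0.02],0,0.85],[[0.2574,-0.356,0.02],0,0.85]]'
python3 - <<'E'
from h import *
shift(mach(0,.072,.0535))
E
```

```text
clock: 32.35
ee_pos: [0.5296, 0.0307, 0.0821]
eef_rot: [-180.0, 0.1, 44.8]
wrist_force: [-0.9, -0.4, -0.6]
width: 0.0169
grip_force: 25.0
ee [0.5296 0.0307 0.0821] [-1.7997e+02  9.0000e-02  4.4830e+01] w 0.0169 t 32.35
[0.5304 0.0321 0.0535] shift [ 0.0016 -0.0004  0.0286]
```

```bash
python3 -m pendant '[[[0.001,0,0.012],0,0.85],[[0.001,0,0.02],0,0.85],[[0.001,0,0.025],0,0.85],[[0.001,0,0.028],0,0.85],[[0.001,0,0.028],0,0.85],[[0.001,0,0.028],0,0.85]]'
python3 -m pendant '[[[0,0,0],0,0.68],[[0,0,0],0,0.68]]'
python3 -m pendant '[[[0,0,-0.02],0,0.68],[[0,0,-0.065],0,0.55],[[0,0,-0.07],0,0.55],[[-0.03,0.03,-0.07],0,0.55],[[-0.06,0.06,-0.07],0,0.55],[[-0.1,0.1,-0.07],0,0.55],[[-0.14,0.14,-0.07],0,0.55],[[-0.18,0.18,-0.07],0,0.55],[[-0.22,0.2,-0.07],0,0.55],[[-0.26,0.21,-0.07],0,0.55],[[-0.26,0.21,-0.07],0,0.55],[[-0.26,0.21,-0.07],0,0.55]]'
python3 - <<'E'
from h import *
shift([.4548,-.3143,.15])
s=snapshot('top'); cv2.imwrite('pics/t4.png',s)
cv2.imwrite('pics/a4.png',cv2.resize(s[195:295,200:340],None,fx=5.7,fy=5.7,interpolation=2))
E
```

```text
clock: 33.1
ee_pos: [0.5303, 0.0327, 0.0547]
eef_rot: [-180.0, 0.0, 44.9]
wrist_force: [-1.6, -1.3, -1.3]
width: 0.0167
grip_force: 25.0
clock: 33.35
ee_pos: [0.5312, 0.0332, 0.0551]
eef_rot: [180.0, -0.1, 44.9]
wrist_force: [0.5, -0.7, -0.2]
width: 0.0287
grip_force: 0.0
clock: 34.85
ee_pos: [0.4951, -0.2988, 0.1244]
eef_rot: [-180.0, -0.0, 44.9]
wrist_force: [0.1, 0.0, -0.7]
width: 0.0412
grip_force: 0.0
ee [ 0.4951 -0.2988  0.1244] [-1.7998e+02 -3.0000e-02  4.4940e+01] w 0.0412 t 34.85
[ 0.4548 -0.3143  0.15  ] shift [-0.0395 -0.0175 -0.0256]
```

View pics/a4.png

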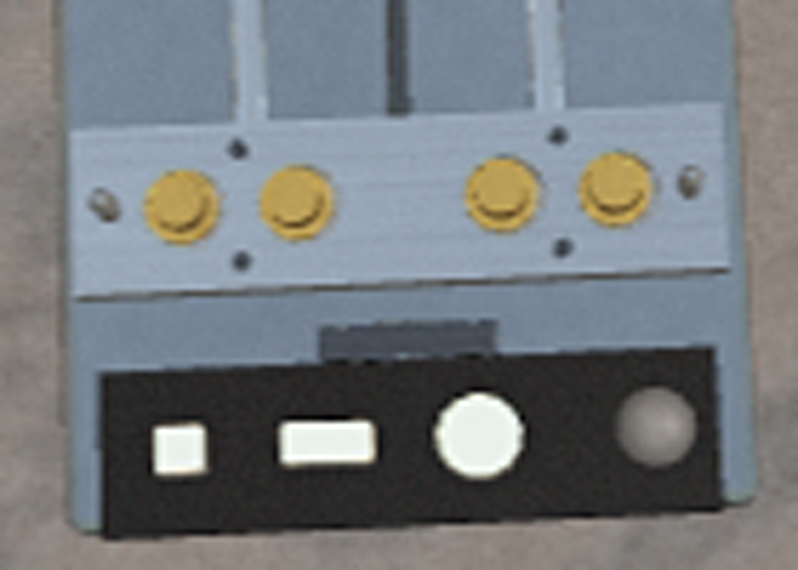

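All four blanks sit in their nests (crop (180,205), (297,200), (502,193), (617,188)). Now the plate.

```bash
python3 -m pendant '[[[-0.01,-0.005,0],10,0.35],[[-0.02,-0.01,0],20,0.35],[[-0.03,-0.015,0],30,0.35],[[-0.0395,-0.0175,0],40,0.35],[[-0.0395,-0.0175,0],50.6,0.35],[[-0.0395,-0.0175,0.04],50.6,0.35],[[-0.0395,-0.0175,0.06],50.6,0.35],[[-0.0395,-0.0175,0.06],50.6,0.35],[[-0.0395,-0.0175,0.06],50.6,0.35]]'
python3 - <<'E'
from h import *
s=snapshot('top')
d=cv2.absdiff(s,cv2.imread('pics/top0.png')).max(2)
P=proj('top',[[.4548+.1*np.sin(.0993)*k,-.3143+k*.1*np.cos(.0993),.008] for k in(-1,1)]); print(P)
shift([.4548,-.3143,.027])
u=proj('top',[.4548,-.3143,.03])[0].astype(int)
cv2.imwrite('pics/a5.png',cv2.resize(s[u[1]-40:u[1]+40,u[0]-66:u[0]+66],None,fx=5,fy=5,interpolation=2))
E
```

```text
clock: 36.02
ee_pos: [0.4556, -0.3144, 0.0655]
eef_rot: [180.0, -0.1, -5.6]
wrist_force: [-0.6, -0.2, -0.1]
width: 0.0597
grip_force: 0.0
[[463.72226306 276.23287926]
 [361.16538406 266.73374614]]
ee [ 0.4556 -0.3148  0.0657] [ 1.7997e+02 -9.0000e-02 -5.6100e+00] w 0.0595 t 36.075
[ 0.4548 -0.3143  0.027 ] shift [-0.0009 -0.0004  0.0387]
```

View pics/a5.png

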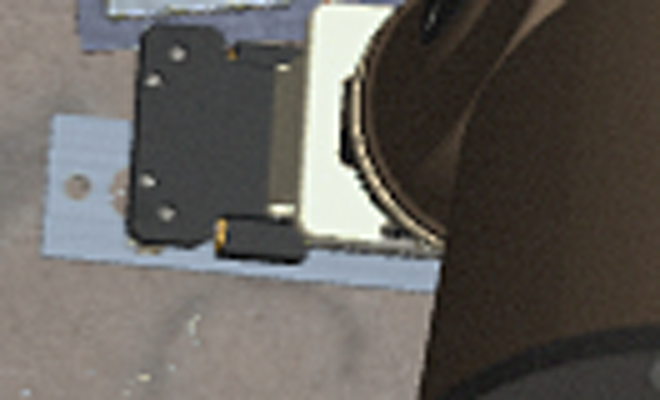

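The gripper is aligned along the plate; the plate's left end and hole show at crop (78,187). Descend and grip.

```bash
python3 -m pendant '[[[-0.001,0,0.015],0,0.35],[[-0.001,0,0.033],0,0.35],[[-0.001,0,0.038],0,0.35],[[-0.001,0,0.038],0,0.35],[[-0.001,0,0.038],0,0.75],[[-0.001,0,0.038],0,0.75],[[-0.001,0,0.038],0,0.75],[[-0.001,0,0.038],0,0.75],[[-0.001,0,0.038],0,0.75]]' 55
python3 -m pendant '[[[0,0,-0.01],0,0.75],[[0,0,-0.03],0,0.75],[[0,0,-0.06],0,0.75],[[0,0,-0.08],0,0.75],[[0,0,-0.08],0,0.75],[[0,0,-0.08],0,0.75]]'
python3 - <<'E'
from h import *
shift(mach(0,0,.11))
c=snapshot('top')[240:300,340:480]; cv2.imwrite('pics/a6.png',cv2.resize(c,None,fx=5,fy=5,interpolation=2))
E
```

```text
clock: 37.2
ee_pos: [0.4538, -0.3146, 0.027]
eef_rot: [-180.0, -0.0, -5.7]
wrist_force: [-0.4, 2.5, 5.4]
width: 0.0316
grip_force: 55.0
clock: 37.95
ee_pos: [0.453, -0.3146, 0.106]
eef_rot: [-180.0, 0.1, -5.7]
wrist_force: [0.4, -0.5, -3.6]
width: 0.0313
grip_force: 55.0
ee [ 0.453  -0.3146  0.106 ] [-1.7998e+02  6.0000e-02 -5.6700e+00] w 0.0313 t 37.95
[ 0.533  -0.0399  0.11  ] shift [ 0.0525 -0.2813 -0.004 ]
```

View pics/a6.png

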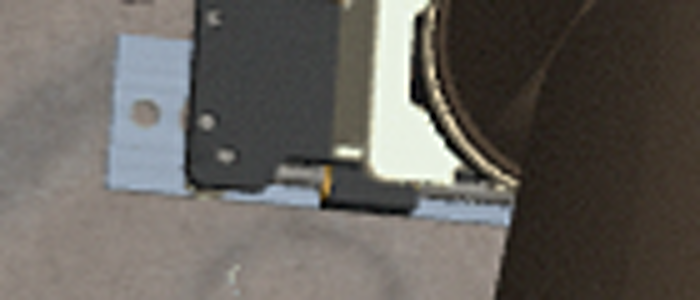

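```bash
python3 - <<'E'
from fit import *
z=.087
q=fit([[0,.096,z-.0],[.028,.108,z],[-.028,.108,z]],U([[146,112],[120,35],[108,187]],5,(340,240)),[.453,-.3146,-.1])
a,b=ray('top',U((108,187),5,(340,240)),z),ray('top',U((510,222),5,(340,240)),z)
print('front edge yaw',np.degrees(np.arctan2(a[0]-b[0],a[1]-b[1]))*-1)
E
```

```text
[ 0.4538 -0.3157] yaw -5.64
[[0.2, 0.2], [-0.1, -0.3], [-0.1, 0.1]]
front edge yaw -5.371069241250145
```

```bash
python3 -m pendant '[[[0.004,-0.02,-0.002],-1,0.75],[[0.009,-0.05,-0.002],-2,0.75],[[0.017,-0.09,-0.002],-3,0.75],[[0.025,-0.135,-0.002],-4,0.75],[[0.033,-0.18,-0.002],-5,0.75],[[0.042,-0.225,-0.002],-6,0.75],[[0.048,-0.26,-0.002],-7,0.75],[[0.052,-0.282,-0.002],-7.8,0.75],[[0.052,-0.282,-0.002],-7.8,0.75],[[0.052,-0.282,-0.002],-7.8,0.75],[[0.052,-0.282,-0.002],-7.8,0.75],[[0.052,-0.282,-0.002],-7.8,0.75]]'
python3 - <<'E'
from h import *
print(get_obs()['grip_force'],get_obs()['wrist_force'])
shift([.5323,-.0392,.08])
for n in('top','scene'):
    s=snapshot(n); u=proj(n,mach(0,.05,.08))[0].astype(int); cv2.imwrite(f'pics/{n}7.png',s)
    c=s[u[1]-55:u[1]+55,u[0]-60:u[0]+60]; cv2.imwrite(f'pics/b_{n}.png',cv2.resize(c,(400,367),interpolation=2)); print(u)
cv2.imwrite('pics/a7.png',np.hstack([cv2.imread('pics/b_top.png'),cv2.imread('pics/b_scene.png')]))
E
```

```text
clock: 39.5
ee_pos: [0.5329, -0.0403, 0.1087]
eef_rot: [180.0, 0.0, 2.0]
wrist_force: [-0.5, 0.3, -3.7]
width: 0.0314
grip_force: 55.0
54.998416900634766 [-0.51935773  0.32490971 -3.70836944]
ee [ 0.5329 -0.0403  0.1087] [1.7998e+02 1.0000e-02 2.0500e+00] w 0.0314 t 39.5
[ 0.5323 -0.0392  0.08  ] shift [-0.0006 -0.0012  0.0287]
[241 226]
[264 229]
```

View pics/a7.png

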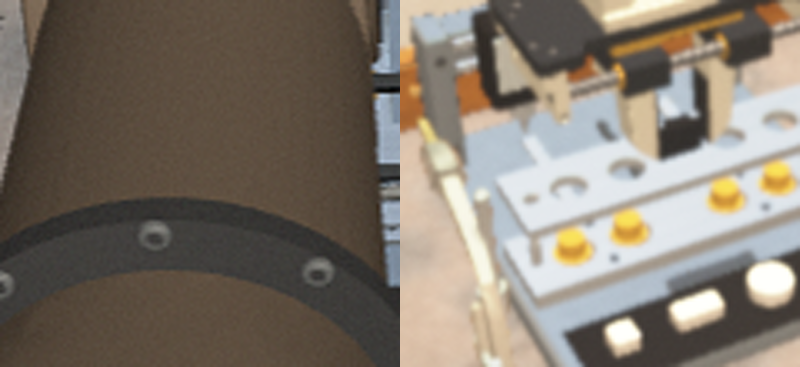

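```bash
python3 - <<'E'
from h import *
# plate top z = .1087-.027+.008
zz=.0897
f=lambda P:((proj('scene',P)-[204,174])*3.333+[400,0]).round(0).tolist()
print('plate corner back-left, front-left, hole', f([mach(.028,.108,zz),mach(-.028,.108,zz),mach(0,.096,zz)]))
print('bar', f([mach(.028,.108,.04),mach(-.028,.108,.04),mach(0,.096,.06)]))
s=cv2.imread('pics/scene7.png')[174+45:174+105,204+20:204+100]
cv2.imwrite('pics/a8.png',cv2.resize(s,None,fx=10,fy=10,interpolation=2))
E
```

```text
plate corner back-left, front-left, hole [[492.0, 176.0], [526.0, 230.0], [528.0, 196.0]]
bar [[501.0, 239.0], [534.0, 293.0], [533.0, 234.0]]
```

View pics/a8.png

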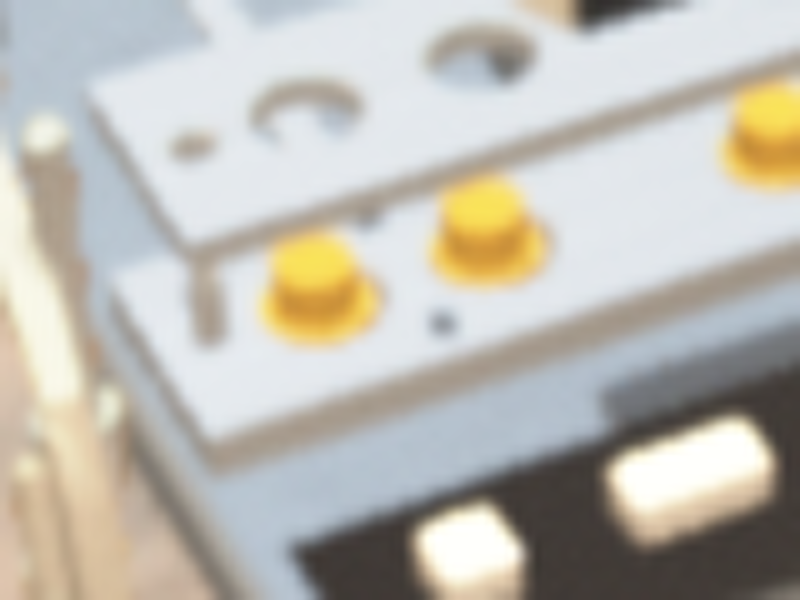

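The hole (crop (193,146)) stands over the left dowel (208,300) and the plate end is parallel to the bar end. Lowering.

```bash
python3 -m pendant '[[[-0.0005,-0.001,0.01],0,0.75],[[-0.0005,-0.001,0.02],0,0.75],[[-0.0005,-0.001,0.026],0,0.75],[[-0.0005,-0.001,0.029],0,0.75],[[-0.0005,-0.001,0.032],0,0.75],[[-0.0005,-0.001,0.032],0,0.75]]'
python3 - <<'E'
from h import *
print(get_obs()['wrist_force'],get_obs()['ft_torque'])
shift([.5323,-.0392,.067])
E
```

```text
clock: 40.35
ee_pos: [0.5326, -0.0384, 0.0766]
eef_rot: [180.0, 0.0, 2.1]
wrist_force: [-0.3, -0.1, -4.0]
width: 0.0312
grip_force: 55.0
[-0.30823946 -0.09542404 -4.00766294] [-0.0658675   0.08401278 -0.0066629 ]
ee [ 0.5326 -0.0384  0.0766] [1.80e+02 1.00e-02 2.14e+00] w 0.0312 t 40.35
[ 0.5323 -0.0392  0.067 ] shift [-0.0003  0.0008  0.0096]
```

```bash
python3 -m pendant '[[[0,0.0005,0.003],0,0.75],[[0,0.0005,0.006],0,0.75],[[0,0.0005,0.009],0,0.75],[[0,0.0005,0.0095],0,0.75],[[0,0.0005,0.0095],0,0.75]]'
```

```text
clock: 40.98
ee_pos: [0.5326, -0.0388, 0.0672]
eef_rot: [-180.0, 0.0, 2.1]
wrist_force: [0.5, 0.4, -2.9]
width: 0.0317
grip_force: 55.0
```

```bash
python3 -m pendant '[[[0,0,0.001],0,0.75],[[0,0,0.001],0,0.75],[[0,0,0.001],0,0.75]]'; python3 -m pendant '[[[0,0,0],0,0.5],[[0,0,0],0,0.5],[[0,0,0],0,0.5],[[0,0,-0.03],0,0.5],[[0,0,-0.08],0,0.5],[[-0.05,0,-0.08],0,0.8],[[-0.1,0,-0.08],0,1],[[-0.1,0,-0.08],0,1],[[-0.1,0,-0.08],0,1]]' 
python3 - <<'E'
from h import *
shift(mach(-.08,.0748,.1),mach(-.08,.0748,.052))
s=snapshot('scene');cv2.imwrite('pics/s9.png',s)
cv2.imwrite('pics/a9.png',cv2.resize(s[200:300,220:353],None,fx=6,fy=6,interpolation=2))
E
```

```text
clock: 41.35
ee_pos: [0.5328, -0.0389, 0.067]
eef_rot: [180.0, -0.0, 2.1]
wrist_force: [-2.7, -0.2, 7.0]
width: 0.0312
grip_force: 55.0
clock: 42.48
ee_pos: [0.4335, -0.0426, 0.1466]
eef_rot: [180.0, -0.1, 2.1]
wrist_force: [0.2, -0.3, 0.2]
width: 0.0108
grip_force: 0.0
ee [ 0.4335 -0.0426  0.1466] [ 1.80e+02 -9.00e-02  2.13e+00] w 0.0108 t 42.475
[0.4503 0.0319 0.1   ] shift [ 0.0195 -0.0738  0.0466]
[0.4503 0.0319 0.052 ] shift [ 0.0194 -0.0738  0.0946]
```

View pics/a9.png

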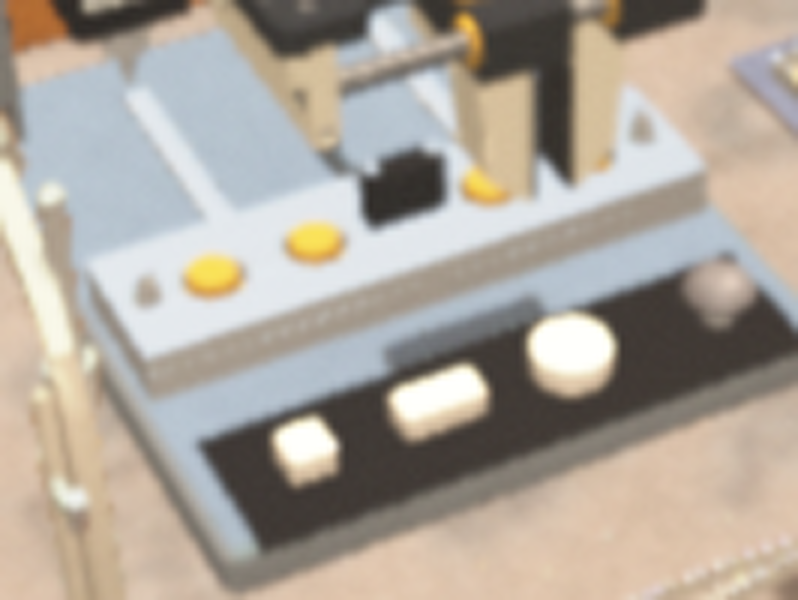

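The plate lies flush on the bar with both dowels through (crop (147,290) and (642,127)); the gripper is clear. Next: home key (305,445).

```bash
python3 -m pendant '[[[0.01,-0.04,0.02],0,1],[[0.0195,-0.0738,0.05],0,1],[[0.0195,-0.0738,0.075],0,1],[[0.0195,-0.0738,0.075],0,1],[[0.0195,-0.0738,0.075],0,1],[[0.0195,-0.0738,0.075],0,1]]'
python3 - <<'E'
from h import *
shift(mach(-.08,.0748,.047))
s=snapshot('scene')
cv2.imwrite('pics/a10.png',cv2.resize(s[230:300,220:320],None,fx=6,fy=6,interpolation=2))
E
```

```text
clock: 43.28
ee_pos: [0.4503, 0.0316, 0.0721]
eef_rot: [-180.0, -0.1, 2.1]
wrist_force: [-0.8, -0.5, -1.2]
width: 0.0001
grip_force: 0.0
ee [0.4503 0.0316 0.0721] [-1.80e+02 -1.00e-01  2.08e+00] w 0.0001 t 43.275
[0.4503 0.0319 0.047 ] shift [-0.0001 -0.0004  0.0251]
```

View pics/a10.png

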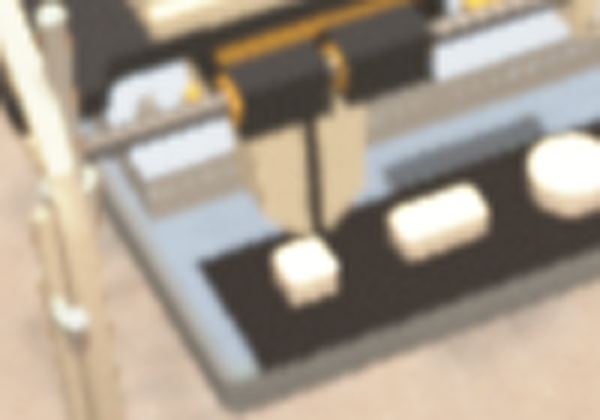

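Closed fingertips hover over the square key (crop (305,265)). Press.

```bash
python3 -m pendant '[[[0,0,0.012],0,1],[[0,0,0.018],0,1],[[0,0,0.022],0,1],[[0,0,0.025],0,1],[[0,0,0.026],0,1],[[0,0,0.026],0,1],[[0,0,0.026],0,1]]'
```

```text
clock: 44.2
ee_pos: [0.4493, 0.0317, 0.0467]
eef_rot: [180.0, -0.0, 2.1]
wrist_force: [-8.7, -2.8, 34.3]
width: 0.0005
grip_force: 17.2
```

```bash
python3 -m pendant '[[[0,0,-0.01],0,1],[[0,0,-0.026],0,1],[[0,0.025,-0.026],0,1],[[0,0.0478,-0.026],0,1],[[0,0.0478,-0.026],0,1],[[0,0.0478,-0.026],0,1],[[0,0.0478,-0.026],0,1]]'
python3 - <<'E'
from h import *
shift(mach(-.08,.027,.0475))
E
```

```text
clock: 45.08
ee_pos: [0.4513, -0.0149, 0.0712]
eef_rot: [-180.0, 0.0, 2.2]
wrist_force: [0.7, 0.4, -0.0]
width: 0.0003
grip_force: 0.0
ee [ 0.4513 -0.0149  0.0712] [-179.98    0.      2.22] w 0.0003 t 45.075
[ 0.4521 -0.0158  0.0475] shift [0.0008 0.0009 0.0237]
```

```bash
python3 -m pendant '[[[0.001,0.001,0.012],0,1],[[0.001,0.001,0.018],0,1],[[0.001,0.001,0.022],0,1],[[0.001,0.001,0.024],0,1],[[0.001,0.001,0.0245],0,1],[[0.001,0.001,0.0245],0,1],[[0.001,0.001,0.0245],0,1]]'
```

```text
clock: 45.95
ee_pos: [0.452, -0.0166, 0.0472]
eef_rot: [-180.0, 0.0, 2.1]
wrist_force: [-3.1, 0.3, 11.1]
width: 0.0006
grip_force: 5.7
```

```bash
python3 -m pendant '[[[0,0,-0.01],0,1],[[0,0,-0.025],0,1],[[0,0.025,-0.025],0,1],[[0,0.049,-0.025],0,1],[[0,0.049,-0.025],0,1],[[0,0.049,-0.025],0,1],[[0,0.049,-0.025],0,1]]'
python3 - <<'E'
from h import *
shift(mach(-.08,-.0227,.0472))
E
```

```text
clock: 46.82
ee_pos: [0.4541, -0.0649, 0.0718]
eef_rot: [-180.0, -0.0, 2.2]
wrist_force: [-0.4, 0.3, 0.1]
width: 0.0008
grip_force: 0.0
ee [ 0.4541 -0.0649  0.0718] [-179.98   -0.      2.21] w 0.0008 t 46.825
[ 0.4539 -0.0655  0.0472] shift [-0.0003  0.0006  0.0246]
```

```bash
python3 -m pendant '[[[0,0,0.012],0,1],[[0,0,0.018],0,1],[[0,0,0.022],0,1],[[0,0,0.0245],0,1],[[0,0,0.025],0,1],[[0,0,0.025],0,1],[[0,0,0.025],0,1]]'
python3 -m pendant '[[[0,0,-0.01],0,1],[[0,0,-0.05],0,1],[[0,0,-0.1],0,1],[[-0.02,0.05,-0.15],0,1],[[-0.04,0.1,-0.15],0,1],[[-0.06,0.15,-0.15],0,1],[[-0.08,0.2,-0.15],0,1],[[-0.1,0.25,-0.15],0,1],[[-0.1,0.3,-0.15],0,1],[[-0.1,0.35,-0.15],0,1],[[-0.1,0.35,-0.15],0,1],[[-0.1,0.35,-0.15],0,1]]'
python3 - <<'E'
from h import *
s=snapshot('top');cv2.imwrite('pics/t11.png',s)
cv2.imwrite('pics/a11.png',cv2.resize(s[180:340,140:490],None,fx=2.28,fy=2.28,interpolation=2))
E
```

```text
clock: 47.7
ee_pos: [0.4537, -0.0655, 0.0472]
eef_rot: [-180.0, 0.0, 2.2]
wrist_force: [-4.5, 2.7, 12.3]
width: 0.0005
grip_force: 6.4
clock: 49.2
ee_pos: [0.3671, -0.4187, 0.1965]
eef_rot: [-180.0, 0.0, 2.1]
wrist_force: [0.4, 1.0, 0.2]
width: 0.0006
grip_force: 0.0
```

View pics/a11.png

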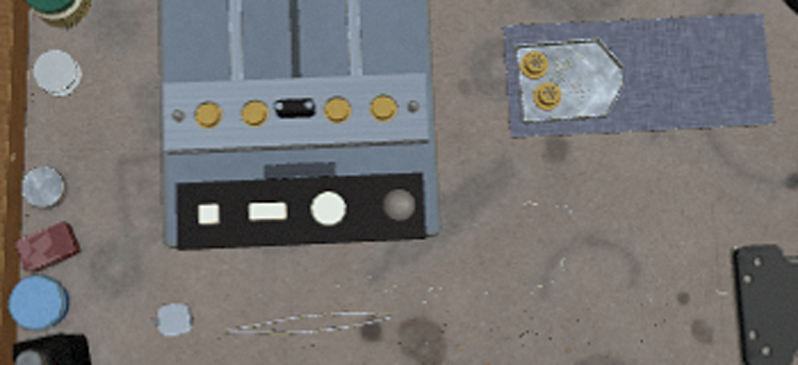

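The plate is seated over four blanks with dowels showing at (178,115) and (412,106). Both seals are in the tray, and the bystanders are where they were.

```bash
python3 -c "
from rig import *
print(hand_in())"
```

```text
the job is handed in; nothing more can be done
None
```

I handed the job in at about 49 s of the 210 s limit: both finished seals are in the tray, all four blanks stand in nests under the seated plate, and home, touch-off and start were pressed to the stop in that order; the stop key and the other things on the bench were left alone.

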